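Switch on the reflux set-up in its safe order

TASK

Switch on the reflux set-up in its safe order by pressing the round keys on the small switch units with the fingertips: first the blue key (cooling pump), then the green key (stirrer), then the red key (heater), each pushed lightly all the way down so that it stays down. Leave the yellow key (vacuum) up, and do not knock, move or pick up anything that stands among the units.

Things in the scene. Friction and masses are not known exactly. Their poses are not given: they have to be found in the camera images.
- unit_blue: bench switch unit: white box with a grey top plate, 76 x 76 mm and 45 mm high, screwed to the bench (it cannot move); it carries one round blue key (cooling pump). Origin: centre of its underside; z up, x away from its front.
- key_blue_top (a point): centre of the flat top of the blue key, a cap of 32 mm diameter; it moves with the key. With the key up it lies 58 mm above the bench (13 mm above the unit's top plate), 8 mm toward the unit's front from the unit's centre.
- key_blue (a joint): how far the blue key is pushed down, m: 0 up, 0.008 fully down (hard stop, key still 5 mm proud of the plate). It slides straight down against about 3 N of friction, with no spring, and stays where it is left; the stop is rigid, so press slowly and stop at 6 to 8 N (the key takes 25 N at most).
- unit_green: bench switch unit: white box with a grey top plate, 76 x 76 mm and 45 mm high, screwed to the bench (it cannot move); it carries one round green key (stirrer). Origin: centre of its underside; z up, x away from its front.
- key_green_top (a point): centre of the flat top of the green key, a cap of 32 mm diameter; it moves with the key. With the key up it lies 58 mm above the bench (13 mm above the unit's top plate), 8 mm toward the unit's front from the unit's centre.
- key_green (a joint): how far the green key is pushed down, m: 0 up, 0.008 fully down (hard stop, key still 5 mm proud of the plate). It slides straight down against about 3 N of friction, with no spring, and stays where it is left; the stop is rigid, so press slowly and stop at 6 to 8 N (the key takes 25 N at most).
- unit_red: bench switch unit: white box with a grey top plate, 76 x 76 mm and 45 mm high, screwed to the bench (it cannot move); it carries one round red key (heater). Origin: centre of its underside; z up, x away from its front.
- key_red_top (a point): centre of the flat top of the red key, a cap of 32 mm diameter; it moves with the key. With the key up it lies 58 mm above the bench (13 mm above the unit's top plate), 8 mm toward the unit's front from the unit's centre.
- key_red (a joint): how far the red key is pushed down, m: 0 up, 0.008 fully down (hard stop, key still 5 mm proud of the plate). It slides straight down against about 3 N of friction, with no spring, and stays where it is left; the stop is rigid, so press slowly and stop at 6 to 8 N (the key takes 25 N at most).
- unit_yellow: bench switch unit: white box with a grey top plate, 76 x 76 mm and 45 mm high, screwed to the bench (it cannot move); it carries one round yellow key (vacuum pump). Origin: centre of its underside; z up, x away from its front.
- key_yellow_top (a point): centre of the flat top of the yellow key, a cap of 32 mm diameter; it moves with the key. With the key up it lies 58 mm above the bench (13 mm above the unit's top plate), 8 mm toward the unit's front from the unit's centre.
- key_yellow (a joint): how far the yellow key is pushed down, m: 0 up, 0.008 fully down (hard stop, key still 5 mm proud of the plate). It slides straight down against about 3 N of friction, with no spring, and stays where it is left; the stop is rigid, so press slowly and stop at 6 to 8 N (the key takes 25 N at most).
- dropper: loose brown dropper bottle with a green teat, 29 mm across, 90 mm high; bystander. Origin: centre of its underside.
- glass: loose small clear glass beaker, 48 x 54 mm, 60 mm high; bystander. Origin: centre of its underside.
- cork: loose cream stopper, 21 mm across, 18 mm high; bystander. Origin: centre of its underside.
- jar: loose small brown jar with a black lid, 39 mm across, 68 mm high; bystander. Origin: centre of its underside.
- digital_burette: tall digital burette on a big amber bottle at the robot's left, fixed, over 0.5 m tall; a thin horizontal spout 0.32 m above the bench reaches 0.16 m from its origin (underside) toward the robot, its tip bent down. Obstacle: keep the arm and hand clear, passing between it and the robot.
Things that resemble listed ones, but are neither listed nor needed, are in the scene too. What is shaped like the unit_blue but purple is not meant.

How it is judged:
On the way, in this order (a step that is already met when the one before it is completed fails the run):
1. the blue key is pushed down (value of joint key_blue above 0.006 m), for 0.2 s.
2. the green key is pushed down (value of joint key_green above 0.006 m), for 0.2 s.
3. the red key is pushed down (value of joint key_red above 0.006 m), for 0.2 s.
At the end, for the whole second after the job is handed in: blue, green and red keys are at least 6 of their 8 mm down, the yellow key is up (under 2 mm), the dropper bottle, beaker, stopper and jar stand within 15 mm of where they were (value of joint each of key_blue, key_green, key_red above 0.006 m and value of joint key_yellow below 0.002 m and distance of each of dropper, glass, cork, jar from where it was at the start of the episode below 0.015 m); the robot touches nothing.
It fails at once if a key is pressed out of order (2.5 mm or more before the one before it is 6 mm down) ((value of joint key_green above 0.0025 m and value of joint key_blue below 0.006 m) or (value of joint key_red above 0.0025 m and value of joint key_blue below 0.006 m) or (value of joint key_red above 0.0025 m and value of joint key_green below 0.006 m)).
It fails at once if the yellow key is pressed (2 mm or more) (value of joint key_yellow above 0.002 m).
It fails at once if a switch unit or its key is pushed harder than 25 N (contact force between any of the arm, the fingers and unit_blue above 25 N or contact force between any of the arm, the fingers and unit_green above 25 N or contact force between any of the arm, the fingers and unit_red above 25 N or contact force between any of the arm, the fingers and unit_yellow above 25 N).
It fails at once if a bystander (dropper bottle, beaker, stopper, jar) is moved more than 15 mm, lifted or tipped (distance of any of dropper, glass, cork, jar from where it was at the start of the episode above 0.015 m or angle between any of dropper, glass, cork, jar's own z axis and vertical above 0.3 rad).
It also fails if it takes over 45 s, if anything falls off the work surface, if the arm or the gripper's body presses on something with over 40 N, if the wrist force passes 120 N, or if a joint passes its speed limit or range.

ROBOT

A 7-joint arm with a two-finger parallel gripper is mounted at the origin on a cart in front of the work surface, level with it; the furniture and walls round the work are solid. World frame = base frame: x ahead of the robot, y to its left, z up, the work surface at z = 0. Lengths are in m, angles in rad, forces in N, time in s.
With the tool pointing down it reaches from about 0.425 to 0.875 m from the base axis. Payload 4.7 kg.
Tool frame: the origin (TCP) lies at the very end of the fingers, on their centre line; the grasp point (between the pads) lies 19 mm behind it; z points along the fingers, y is the line along which they close (so a half turn about z gives the same grasp; the last joint's range is limited). The gripper opens to 85 mm and grips with 20 to 120 N. Pads are 22 mm wide; open, the fingers measure 114 mm over their backs; the gripper's body (76 mm by 85 mm) begins 54 mm behind the grasp point. The pads swing forward as they close: fully open they stand 13 mm farther back than shut.
Start: joints at [1.348, 0.321, -0.07, 1.45, 0.023, 1.371, -0.057], TCP at [0.152, -0.632, 0.231] pointing down, gripper open.
Joint ranges: [-2.86, 2.86], [-0.3, 2.09], [-1.38, 1.24], [0.06, 2.45], [-1.56, 4.7], [0.09, 2.05], [-2.69, 2.69]. Speed limits (rad/s): [2.57, 2.57, 3.14, 3.14, 3.14, 3.14, 3.14].

INTERFACE

Orientations are given as [roll, pitch, yaw] about the fixed x, y, z axes, in that order (R = Rz(yaw) Ry(pitch) Rx(roll)).
In Python, from cell import robot, vision gives the robot as it stands.
- The arm moves only by the shell command python3 -m pendant 'ROWS' [OPENING]. ROWS is a JSON object of lists of equal length, an entry for each row: "travel": the shift along the tool's x, y, z in cm, a list of three; "twist": the turn about the tool's z in degrees. A call has 1 to 20 rows; each row shifts and turns the commanded pose from where the row before left it, along the tool's axes as they then stand; what a row does not reach is not made up. A row lasts 1/12 s, in which the tool goes at most 41.7 mm and 7.16 degrees, less where a joint would pass 70% of its speed; a pose out of reach is approached as far as the arm can. A call is refused whole if a number of a shift passes 4.17 or a number of a turn 7.16, either way. A call with a gripper value outside its range is refused whole. OPENING is the closure in counts, from 0 (fully open) to 255 (shut), set as the call begins (- or left out, the last holds). The fingers move at their own pace and stop on an object; the grip force is fixed at half the most. Time passes only in rows, so rows that do not move let the fingers close. It gives the time, the measured TCP pose, the force, the opening and the grip force at its end, in the units of the state.
- robot.state(): the state, without advancing time (a new reading comes with each control period).
- vision.capture(name): name is "scene" or "side" or "wrist"; returns the picture (480x640x3 uint8, blue, green, red); there is no depth.
- vision.camera_model(name): a dict with "vertical_fov" (degrees; the focal length in pixels is half the picture's height over the tangent of half this angle, whatever the lens; pixels are square), "cx", "cy" (the principal point, pixels), "world_from_camera" (4x4, takes a point from camera to world coordinates); the wrist camera has in their place "mount" (4x4, takes a point from camera to tool coordinates, whose origin is the TCP and whose axes are the flange's). Camera axes: x right, y down, z forward; pixel columns grow to the right and rows downward; lengths in m; the calibration is good to about 2 mm. The wrist camera is an equidistant fisheye: a pixel r from the principal point sees the ray r / f radians off the axis. A picture is of the moment at which its call begins: read the wrist's pose just before it. camera_model takes no time and is no camera call.
- robot.finish_job(): hands the job in; it is judged then, once.
Trained networks look in the newest picture that a camera, given by its name, has taken for a name from the list of things; names that differ only in an ending like _2 or _b are one class to them, and where a whole thing is asked for, a point or a joint stands for the part that bears it (a point fixed in the world has none). Each returns a list of dicts, best first, with "score" (0 to 1); they miss things now and then, are a little off and sometimes report something else, mostly with a low value. They report only what shows in the picture. A call takes as long as a camera call. They do not tell look-alikes from the thing itself.
- vision.look_for(thing, camera): "extent" ([left, top, right, bottom] in pixels, round what is visible of it).
- vision.pinpoint(thing, camera): "point" ([row, column] in pixels: a listed point, or the origin of a listed thing).
The state is a dict: "time": time; "joint_pos": joint angles; "qvel": joint speeds; "effort": joint torques, N m; "position": TCP position; "ee_rot": TCP orientation; "contact_force": force on the tool from outside, world axes, zero at the start; "wrist_torque": the same for the moment, N m; "finger_gap": finger opening in m; "grasp_force": force on a finger pad.
Only numpy, scipy, OpenCV 4.12 (cv2) and the standard library are available. Lean on these libraries where they do the work, as an engineer would, in place of code of your own. Each camera call takes 0.05 s, during which the arm holds its last target. There are 200 camera calls.

## Working session

There is one attempt and no reset: what is moved stays moved. The work goes in short steps, Python scripts to look and compute and a shell command to move; the robot and the scene stay as the last step left them, time stands still between calls to the robot, and variables do not carry over. Pictures are saved under pics/ and viewed, at most 10 in all, crops included, and the job is handed in when it is done.

```bash
mkdir -p pics
cat > h.py <<'E'
from cell import robot, vision
import numpy as np, cv2
from scipy.spatial.transform import Rotation as R
def ray(cam,row,col,st=None):
    m=vision.camera_model(cam); f=240/np.tan(np.radians(m["vertical_fov"])/2)
    u=np.array([col-m["cx"],row-m["cy"]])
    if cam=="wrist":
        r=np.hypot(*u); t=r/f; d=np.r_[u/max(r,1e-9)*np.sin(t),np.cos(t)]
        T=np.eye(4); T[:3,:3]=R.from_euler('xyz',st["ee_rot"]).as_matrix(); T[:3,3]=st["position"]; T=T@np.array(m["mount"])
    else: d=np.r_[u/f,1]; T=np.array(m["world_from_camera"])
    return T[:3,3],T[:3,:3]@d
def onz(cam,p,z,st=None):
    o,d=ray(cam,p[0],p[1],st); return o+d*(z-o[2])/d[2]
E
python3 - <<'E'
from h import *
st=robot.state(); print(st["position"],st["ee_rot"],st["finger_gap"],st["time"])
for c in("scene","side"):
    im=vision.capture(c); cv2.imwrite(f"pics/{c}0.png",im)
    for k in("blue","green","red","yellow"):
        for r in vision.pinpoint(f"key_{k}_top",c)[:3]: print(c,k,np.round(r["point"]),round(r["score"],2),onz(c,r["point"],.058).round(3))
    for k in("dropper","glass","cork","jar","digital_burette"):
        for r in vision.pinpoint(k,c)[:2]: print(c,k,np.round(r["point"]),round(r["score"],2),onz(c,r["point"],0).round(3))
E
```

```text
[ 0.15229533 -0.63137213  0.23021262] [-3.13968176e+00  1.08005191e-04  2.36806721e-01] 0.08558158695528557 0.0
scene blue [237. 414.] 0.59 [ 0.45  -0.148  0.058]
scene blue [261. 214.] 0.55 [0.566 0.324 0.058]
scene blue [275. 273.] 0.54 [0.442 0.232 0.058]
scene green [207. 420.] 0.59 [ 0.597 -0.275  0.058]
scene red [252. 313.] 0.39 [0.496 0.109 0.058]
scene yellow [231. 314.] 0.67 [0.6   0.054 0.058]
scene dropper [281. 349.] 0.69 [0.43 0.05 0.  ]
scene glass [262. 253.] 0.98 [0.621 0.215 0.   ]
scene glass [297. 270.] 0.52 [0.45  0.238 0.   ]
scene cork [245. 471.] 0.48 [ 0.435 -0.323  0.   ]
scene cork [230. 358.] 0.44 [ 0.653 -0.11   0.   ]
scene jar [245. 471.] 0.73 [ 0.437 -0.325  0.   ]
side blue [287. 273.] 0.56 [0.57  0.321 0.058]
side blue [280. 333.] 0.46 [0.442 0.232 0.058]
side green [191. 345.] 0.51 [ 0.597 -0.273  0.058]
side red [210. 372.] 0.54 [ 0.463 -0.177  0.058]
side yellow [241. 307.] 0.41 [0.583 0.088 0.058]
side dropper [261. 356.] 0.65 [0.44  0.046 0.   ]
side dropper [207. 391.] 0.21 [ 0.435 -0.329  0.   ]
side glass [277. 277.] 0.69 [0.619 0.212 0.   ]
side cork [223. 311.] 0.45 [ 0.655 -0.102  0.   ]
side jar [207. 394.] 0.62 [ 0.426 -0.332  0.   ]
side digital_burette [250. 309.] 0.43 [0.593 0.048 0.   ]
side digital_burette [281. 332.] 0.36 [0.468 0.167 0.   ]
```

View pics/scene0.png

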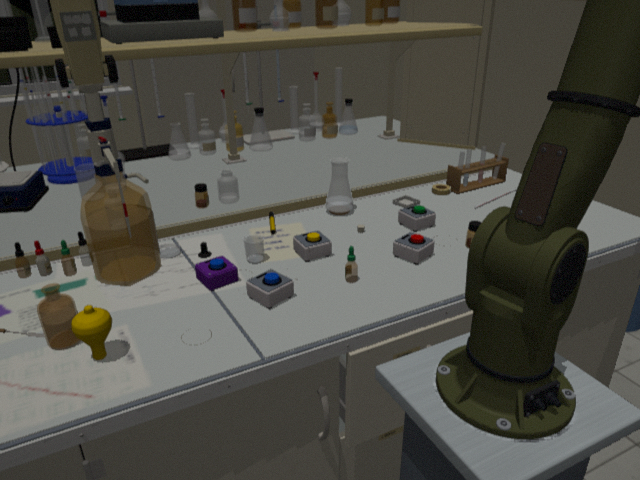

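View pics/side0.png

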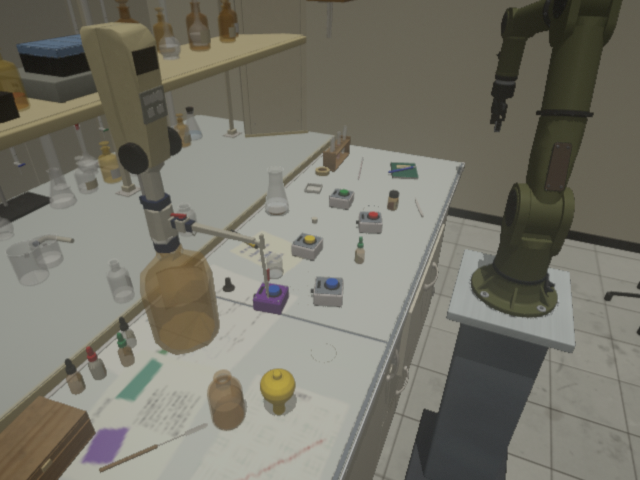

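```bash
python3 -c "
import cv2
i=cv2.imread('pics/scene0.png')[190:310,180:500]
cv2.imwrite('pics/crop1.png',cv2.resize(i,None,fx=2.5,fy=2.5,interpolation=cv2.INTER_CUBIC))"
```

```text
(no output)
```

View pics/crop1.png

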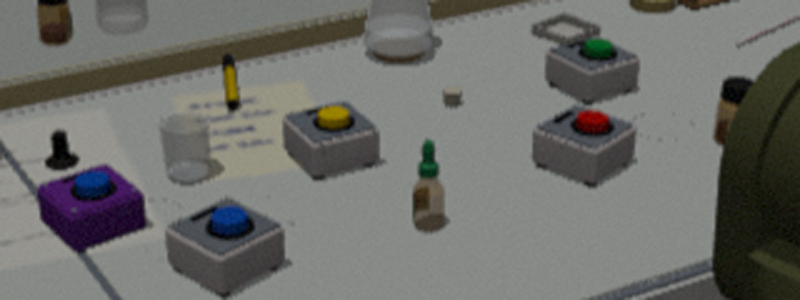

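Look-alikes: blue key on the white unit at scene (col 273,row 275), side (333,283) versus the purple unit at scene (214,261). By the description I choose the white one; the close crop confirms it is a white/grey box. Green is at scene (420,209), red at (416,239) and yellow at (314,237). Next I refine by colour and locate the spout.

```bash
cat >> h.py <<'E'
def tri(a,b):
    (o1,d1),(o2,d2)=ray("scene",*a),ray("side",*b)
    s=np.linalg.lstsq(np.c_[d1,-d2],o2-o1,rcond=None)[0]
    p,q=o1+s[0]*d1,o2+s[1]*d2; return ((p+q)/2).round(3),np.linalg.norm(p-q).round(4)
HUE=dict(blue=(100,130),green=(50,85),red=(0,8),yellow=(20,32))
def blob(im,k,near,w=18):
    h=cv2.cvtColor(im,cv2.COLOR_BGR2HSV); lo,hi=HUE[k]
    m=((h[...,0]>=lo)&(h[...,0]<=hi)|((k=="red")&(h[...,0]>172)))&(h[...,1]>130)&(h[...,2]>60)
    r,c=map(int,near); z=np.zeros_like(m); z[max(r-w,0):r+w,max(c-w,0):c+w]=1
    n,l,s,ce=cv2.connectedComponentsWithStats((m&z).astype(np.uint8))
    i=1+s[1:,4].argmax(); return ce[i][::-1],s[i]
E
python3 - <<'E'
from h import *
S,D=cv2.imread("pics/scene0.png"),cv2.imread("pics/side0.png")
for k,a,b in(("blue",(278,272),(284,333)),("green",(210,420),(192,344)),("red",(239,417),(215,374)),("yellow",(237,314),(240,310))):
    p,s=blob(S,k,a,12);q,t=blob(D,k,b,10)
    print(k,p.round(1),s,q.round(1),t,tri(p,q),onz("scene",p,.054).round(3),onz("side",q,.054).round(3))
print("spout tip",tri((210,126),(295,267)),"bend",tri((155,119),(240,260)),"base?",tri((147,104),(228,188)))
print(np.round(vision.camera_model("wrist")["mount"],3),{k:v for k,v in vision.camera_model("wrist").items() if k!="mount"})
E
```

```text
blue [277.1 270.9] [265 272  14  11 117] [281.5 331.5] [327 279  10   6  46] (array([0.444, 0.235, 0.054]), np.float64(0.0021)) [0.443 0.236 0.054] [0.445 0.233 0.054]Traceback (most recent call last):
  File "<stdin>", line 4, in <module>
  File "h.py", line 24, in blob
    i=1+s[1:,4].argmax(); return ce[i][::-1],s[i]
        ~~~~~~~~~~~~~~^^
ValueError: attempt to get argmax of an empty sequence
```

```bash
sed -i 's/>130)&(h\[...,2\]>60)/>100)\&(h[...,2]>40)/' h.py
python3 - <<'E'
from h import *
S,D=cv2.imread("pics/scene0.png"),cv2.imread("pics/side0.png")
for k,a,b in(("blue",(278,272),(284,333)),("green",(210,420),(192,344)),("red",(239,417),(215,374)),("yellow",(237,314),(240,310))):
  try:
    p,s=blob(S,k,a,12);q,t=blob(D,k,b,10)
    print(k,p.round(1),s,q.round(1),t,tri(p,q),onz("scene",p,.054).round(3),onz("side",q,.054).round(3))
  except ValueError: print(k,"none")
print("spout tip",tri((210,126),(295,267)),"bend",tri((155,119),(240,260)),"base?",tri((147,104),(228,188)))
print(np.round(vision.camera_model("wrist")["mount"],3),{k:v for k,v in vision.camera_model("wrist").items() if k!="mount"})
E
```

```text
blue [277.4 271.2] [264 272  16  12 150] [281.9 331.7] [326 279  12   7  69] (array([0.443, 0.235, 0.053]), np.float64(0.0015)) [0.441 0.236 0.054] [0.444 0.235 0.054]
green [208.5 418.9] [414 206  11   6  61] [191.1 343.6] [341 190   6   3  14] (array([ 0.602, -0.276,  0.052]), np.float64(0.0018)) [ 0.598 -0.273  0.054] [ 0.602 -0.276  0.054]
red [238.  416.7] [411 234  13   9  98] [214.5 372.9] [369 212   9   6  44] (array([ 0.454, -0.158,  0.051]), np.float64(0.0006)) [ 0.449 -0.154  0.054] [ 0.453 -0.154  0.054]
yellow [236.4 313. ] [307 232  13  10 106] [238.8 309.5] [305 235  10   8  63] (array([0.584, 0.064, 0.051]), np.float64(0.0)) [0.58  0.066 0.054] [0.583 0.068 0.054]
spout tip (array([0.472, 0.511, 0.237]), np.float64(0.0398)) bend (array([0.487, 0.498, 0.342]), np.float64(0.024)) base? (array([0.646, 0.506, 0.324]), np.float64(0.0104))
[[-0.001 -0.946 -0.326  0.083]
 [ 1.    -0.001 -0.001  0.001]
 [ 0.001 -0.326  0.946 -0.142]
 [ 0.     0.     0.     1.   ]] {'vertical_fov': 65.70646984690485, 'cx': 323.5438507235594, 'cy': 241.596735039796}
```

```bash
python3 -m pendant '{"travel":[[2.4,-1.9,0],[2.4,-1.9,0],[2.4,-1.9,0],[2.4,-1.9,0],[2.4,-1.9,0],[2.4,-1.9,0],[2.4,-1.9,0],[2.4,-1.9,0],[2.4,-1.9,0],[2.4,-1.9,0],[2.4,-1.9,0],[2.4,-1.9,0],[2.4,-1.9,0],[2.4,-1.9,0],[2.4,-1.9,0],[2.4,-1.9,0],[2.4,-1.9,0],[2.4,-1.9,0]],"twist":[0,0,0,0,0,0,0,0,0,0,0,0,0,0,0,0,0,0]}' 255
```

```text
time: 2.5
position: [0.4929, -0.1969, 0.2316]
ee_rot: [3.141, -0.0, 0.237]
contact_force: [0.1, -0.8, 0.1]
finger_gap: -0.0002
grasp_force: 0.0
```

```bash
python3 -m pendant '{"travel":[[0.4,-3.6,0.4],[0.4,-3.6,0.4],[0.4,-3.6,0.4],[0.4,-3.6,0.4],[0.4,-3.6,0.4],[0.4,-3.6,0.4],[0.4,-3.6,0.4],[0.4,-3.6,0.4],[0.5,-3.6,0.4],[0.5,-3.6,0.4],[0.5,-3.6,0.4],[0.5,-3.6,0.4],[0,0,0],[0,0,0]],"twist":[0,0,0,0,0,0,0,0,0,0,0,0,0,0]}'
cat > w.py <<'E'
from h import *
import sys
k=sys.argv[1]; st=robot.state(); im=vision.capture("wrist"); cv2.imwrite(f"pics/w_{k}.png",im)
print(np.round(st["position"],4),np.round(st["contact_force"],2),st["time"])
M=R.from_euler('xyz',st["ee_rot"]).as_matrix()
for r in vision.pinpoint(f"key_{k}_top","wrist")[:3]:
    w=onz("wrist",r["point"],.058,st); print("net",np.round(r["point"]),round(r["score"],2),w.round(4),"tool cm",(M.T@(w-st["position"])*100).round(2))
    try:
        c,s=blob(im,k,r["point"],90); w=onz("wrist",c,.056,st); print("blob",c.round(),s,w.round(4),"tool cm",(M.T@(w-st["position"])*100).round(2))
    except ValueError: pass
E
python3 w.py blue
```

```text
time: 3.67
position: [0.4403, 0.2365, 0.1833]
ee_rot: [-3.141, 0.0, 0.242]
contact_force: [0.0, 0.0, 0.2]
finger_gap: 0.0002
grasp_force: 0.0
[0.4403 0.2365 0.1833] [0.01 0.03 0.17] 3.6667
net [120. 568.] 0.71 [0.5825 0.0645 0.058 ] tool cm [ 9.68 20.12 12.51]
net [231. 325.] 0.66 [0.4403 0.235  0.058 ] tool cm [-0.03  0.15 12.53]
blob [226. 325.] [ 304  204   43   45 1501] [0.4433 0.2358 0.056 ] tool cm [ 0.28  0.15 12.73]
```

View pics/w_blue.png

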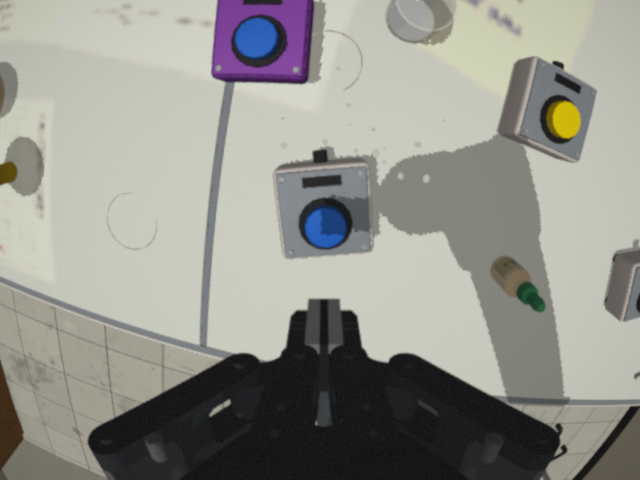

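The wrist picture shows the white unit with the blue key at (325,225), centred under the TCP; the purple look-alike is at (258,40). Descending.

```bash
python3 -m pendant '{"travel":[[0.1,0.1,2],[0,0,2],[0,0,2],[0,0,2],[0,0,2],[0,0,1],[0,0,0.6],[0,0,0]],"twist":[0,0,0,0,0,0,0,0]}'
```

```text
time: 4.43
position: [0.4424, 0.232, 0.0665]
ee_rot: [3.141, 0.002, 0.235]
contact_force: [0.7, -1.1, 0.6]
finger_gap: -0.0002
grasp_force: 0.0
```

```bash
python3 -m pendant '{"travel":[[0,0,0.2],[0,0,0.2],[0,0,0.1],[0,0,0.1],[0,0,0.1],[0,0,0.1],[0,0,0]],"twist":[0,0,0,0,0,0,0]}'
```

```text
time: 5.02
position: [0.4425, 0.2333, 0.0592]
ee_rot: [3.141, 0.0, 0.237]
contact_force: [0.5, 0.6, -0.0]
finger_gap: 0.0002
grasp_force: 0.0
```

```bash
python3 -m pendant '{"travel":[[0,0,0.1],[0,0,0.1],[0,0,0.1],[0,0,0.1],[0,0,0.1],[0,0,0]],"twist":[0,0,0,0,0,0]}'
```

```text
time: 5.52
position: [0.4427, 0.2334, 0.0542]
ee_rot: [-3.142, -0.0, 0.237]
contact_force: [-0.6, 0.5, 2.4]
finger_gap: 0.0002
grasp_force: 0.7
```

```bash
python3 -m pendant '{"travel":[[0,0,0.1],[0,0,0.1],[0,0,0.05],[0,0,0]],"twist":[0,0,0,0]}'
```

```text
time: 5.85
position: [0.4427, 0.2334, 0.0517]
ee_rot: [-3.141, -0.0, 0.237]
contact_force: [-0.4, 0.1, 1.4]
finger_gap: -0.0003
grasp_force: 0.7
```

Key sliding at about 3 N friction; continuing to the stop in small steps.

```bash
python3 -m pendant '{"travel":[[0,0,0.06],[0,0,0.04],[0,0,0]],"twist":[0,0,0]}'; python3 -m pendant '{"travel":[[0,0,0.03],[0,0,0]],"twist":[0,0]}'
```

```text
time: 6.1
position: [0.4427, 0.2334, 0.0508]
ee_rot: [-3.142, -0.0, 0.237]
contact_force: [0.7, 0.0, 1.5]
finger_gap: 0.0001
grasp_force: 1.0
time: 6.27
position: [0.4427, 0.2334, 0.0505]
ee_rot: [-3.142, -0.0, 0.237]
contact_force: [0.0, 0.2, 1.2]
finger_gap: -0.0002
grasp_force: 1.1
```

```bash
python3 -m pendant '{"travel":[[0,0,0.03],[0,0,0.02],[0,0,0]],"twist":[0,0,0]}'; python3 -m pendant '{"travel":[[0,0,0.02],[0,0,0]],"twist":[0,0]}'
```

```text
time: 6.52
position: [0.4427, 0.2334, 0.0501]
ee_rot: [3.141, -0.0, 0.237]
contact_force: [-0.3, 0.6, 3.6]
finger_gap: -0.0002
grasp_force: 2.0
time: 6.68
position: [0.4427, 0.2334, 0.0501]
ee_rot: [3.141, -0.0, 0.237]
contact_force: [-0.8, -1.1, 7.2]
finger_gap: 0.0002
grasp_force: 3.0
```

Stop reached (7.2 N at z=0.0501). Up and over to green.

```bash
python3 -m pendant '{"travel":[[0,0,-0.5],[0,0,-3],[0,0,-3.5],[0,0,-3.5],[0.2,3.6,-0.5],[0.2,3.8,0],[0.2,3.8,0],[0.2,3.8,0],[0.2,3.8,0],[0.2,3.8,0],[0.2,3.8,0],[0.2,3.8,0],[0.3,3.8,0],[0.3,3.8,0],[0.3,3.8,0],[0.3,3.8,0],[0.3,3.8,0],[0.3,3.8,0],[0,0,0],[0,0,0]],"twist":[0,0,0,0,0,0,0,0,0,0,0,0,0,0,0,0,0,0,0,0]}'; python3 w.py green
```

```text
time: 8.35
position: [0.5988, -0.277, 0.1582]
ee_rot: [-3.14, 0.002, 0.232]
contact_force: [0.4, -0.1, -1.1]
finger_gap: 0.0002
grasp_force: 0.0
[ 0.5988 -0.277   0.1582] [ 0.44 -0.11 -1.07] 8.35
net [240. 321.] 0.94 [ 0.599  -0.2753  0.058 ] tool cm [ 0.08 -0.15 10.02]
blob [237. 318.] [ 295  214   47   47 1737] [ 0.6002 -0.273   0.056 ] tool cm [ 0.24 -0.35 10.22]
```

View pics/w_green.png

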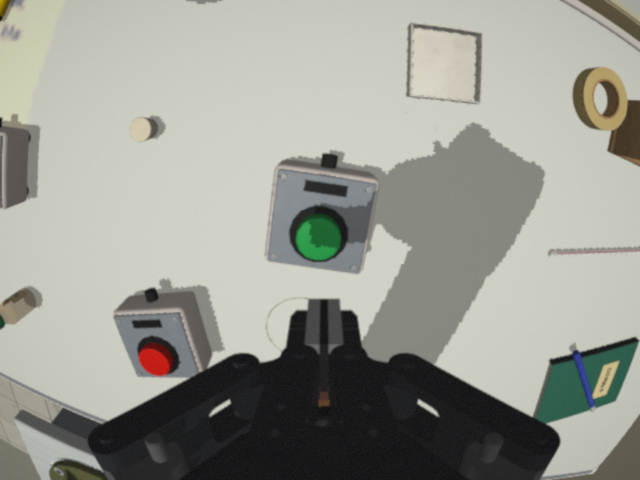

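The green key is at (318,237) under the TCP; red is at (158,357), clear of the fingers.

```bash
python3 -m pendant '{"travel":[[0.1,-0.2,2],[0,0,2],[0,0,2],[0,0,2],[0,0,1],[0,0,0.4],[0,0,0.2],[0,0,0]],"twist":[0,0,0,0,0,0,0,0]}'
```

```text
time: 9.12
position: [0.6009, -0.2712, 0.0645]
ee_rot: [3.141, -0.001, 0.238]
contact_force: [-0.3, -1.0, -0.4]
finger_gap: -0.0002
grasp_force: 0.0
```

```bash
python3 -m pendant '{"travel":[[0,0,0.1],[0,0,0.1],[0,0,0.1],[0,0,0.1],[0,0,0.1],[0,0,0]],"twist":[0,0,0,0,0,0]}'
```

```text
time: 9.62
position: [0.6003, -0.2718, 0.0586]
ee_rot: [-3.141, 0.0, 0.237]
contact_force: [-0.1, -0.1, -0.7]
finger_gap: 0.0002
grasp_force: 0.0
```

```bash
python3 -m pendant '{"travel":[[0,0,0.1],[0,0,0.1],[0,0,0.1],[0,0,0.1],[0,0,0.1],[0,0,0.1],[0,0,0.1],[0,0,0.05],[0,0,0]],"twist":[0,0,0,0,0,0,0,0,0]}'; python3 -m pendant '{"travel":[[0,0,0.04],[0,0,0.02],[0,0,0]],"twist":[0,0,0]}'
```

```text
time: 10.37
position: [0.6006, -0.2718, 0.0512]
ee_rot: [3.141, -0.0, 0.237]
contact_force: [0.4, -0.0, 1.3]
finger_gap: -0.0002
grasp_force: 0.9
time: 10.62
position: [0.6005, -0.2718, 0.0507]
ee_rot: [3.141, -0.0, 0.237]
contact_force: [-0.5, 0.9, 2.3]
finger_gap: 0.0003
grasp_force: 1.2
```

```bash
python3 -m pendant '{"travel":[[0,0,0.03],[0,0,0.02],[0,0,0]],"twist":[0,0,0]}'; python3 -m pendant '{"travel":[[0,0,0.02],[0,0,0]],"twist":[0,0]}'
```

```text
time: 10.87
position: [0.6006, -0.2718, 0.0502]
ee_rot: [3.141, -0.0, 0.237]
contact_force: [-0.1, -0.7, 1.6]
finger_gap: -0.0002
grasp_force: 1.3
time: 11.03
position: [0.6006, -0.2718, 0.0502]
ee_rot: [3.141, -0.0, 0.237]
contact_force: [-1.2, 0.9, 3.7]
finger_gap: -0.0005
grasp_force: 1.9
```

```bash
python3 -m pendant '{"travel":[[0,0,0.02],[0,0,0]],"twist":[0,0]}'
```

```text
time: 11.2
position: [0.6005, -0.2718, 0.0502]
ee_rot: [3.141, -0.0, 0.237]
contact_force: [-1.9, 1.2, 5.8]
finger_gap: 0.0
grasp_force: 2.5
```

Green is on its stop (5.8 N, z no longer moving). Next red.

```bash
python3 -m pendant '{"travel":[[0,0,-0.5],[0,0,-3],[0,0,-3.5],[0,0,-3.5],[-1.9,-2.5,-0.5],[-1.9,-2.5,0],[-1.9,-2.5,0],[-2,-2.5,0],[-2,-2.5,0],[-2,-2.4,0],[0,0,0],[0,0,0]],"twist":[0,0,0,0,0,0,0,0,0,0,0,0]}'; python3 w.py red
```

```text
time: 12.2
position: [0.4507, -0.1538, 0.1598]
ee_rot: [3.14, 0.001, 0.238]
contact_force: [0.2, -1.3, 0.3]
finger_gap: -0.0
grasp_force: 0.0
[ 0.4507 -0.1538  0.1598] [ 0.18 -1.25  0.26] 12.2
net [241. 326.] 0.71 [ 0.4511 -0.1563  0.058 ] tool cm [-1.000e-02  2.300e-01  1.018e+01]
blob [236. 326.] [ 303  213   47   47 1760] [ 0.4536 -0.1555  0.056 ] tool cm [ 0.25  0.22 10.38]
```

View pics/w_red.png

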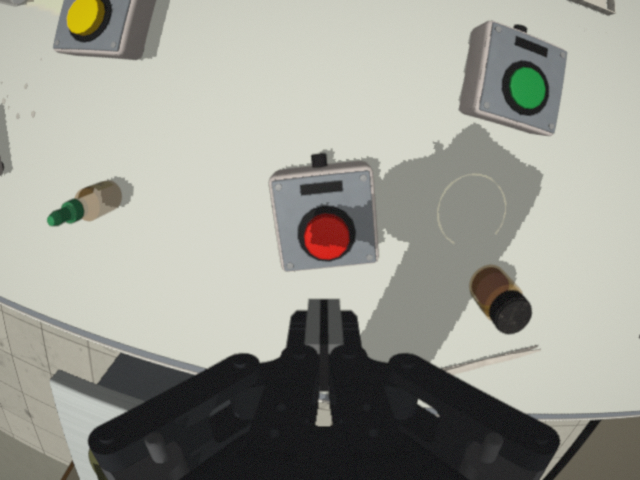

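The red key is at (326,236) under the TCP; the jar (500,300) and dropper (85,205) are clear.

```bash
python3 -m pendant '{"travel":[[0.1,0.2,2],[0,0,2],[0,0,2],[0,0,2],[0,0,1],[0,0,0.4],[0,0,0.2],[0,0,0.2],[0,0,0.2],[0,0,0]],"twist":[0,0,0,0,0,0,0,0,0,0]}'
```

```text
time: 13.13
position: [0.4537, -0.1563, 0.0603]
ee_rot: [3.141, -0.001, 0.237]
contact_force: [0.1, -0.1, -1.2]
finger_gap: 0.0001
grasp_force: 0.0
```

```bash
python3 -m pendant '{"travel":[[0,0,0.1],[0,0,0.1],[0,0,0.1],[0,0,0.1],[0,0,0.1],[0,0,0]],"twist":[0,0,0,0,0,0]}'
```

```text
time: 13.63
position: [0.4535, -0.1562, 0.055]
ee_rot: [3.141, -0.0, 0.237]
contact_force: [0.6, 0.1, 2.2]
finger_gap: 0.0001
grasp_force: 1.1
```

```bash
python3 -m pendant '{"travel":[[0,0,0.1],[0,0,0.1],[0,0,0.1],[0,0,0.1],[0,0,0.05],[0,0,0]],"twist":[0,0,0,0,0,0]}'; python3 -m pendant '{"travel":[[0,0,0.03],[0,0,0.02],[0,0,0]],"twist":[0,0,0]}'
```

```text
time: 14.13
position: [0.4535, -0.1562, 0.0502]
ee_rot: [3.141, -0.0, 0.237]
contact_force: [0.3, -0.7, 0.9]
finger_gap: -0.0001
grasp_force: 0.6
time: 14.38
position: [0.4535, -0.1562, 0.0501]
ee_rot: [3.141, -0.0, 0.237]
contact_force: [-0.5, -0.2, 5.6]
finger_gap: 0.0001
grasp_force: 2.4
```

```bash
python3 -m pendant '{"travel":[[0,0,0.02],[0,0,0]],"twist":[0,0]}'
```

```text
time: 14.55
position: [0.4534, -0.1562, 0.0501]
ee_rot: [3.141, -0.0, 0.237]
contact_force: [-0.7, -1.1, 6.4]
finger_gap: 0.0001
grasp_force: 3.2
```

Red is on its stop. Retreat, then a check picture.

```bash
python3 -m pendant '{"travel":[[0,0,-0.5],[0,0,-3],[0,0,-3.5],[0,0,-3.5],[0,0,-3],[0,0,0],[0,0,0]],"twist":[0,0,0,0,0,0,0]}'; python3 -c "
from h import *
i=vision.capture('side')[150:330,230:430]
cv2.imwrite('pics/end.png',cv2.resize(i,None,fx=3,fy=3,interpolation=cv2.INTER_CUBIC))"
```

```text
time: 15.13
position: [0.4539, -0.1562, 0.186]
ee_rot: [3.139, -0.002, 0.237]
contact_force: [0.2, 0.4, -0.2]
finger_gap: 0.0003
grasp_force: 0.0
```

View pics/end.png

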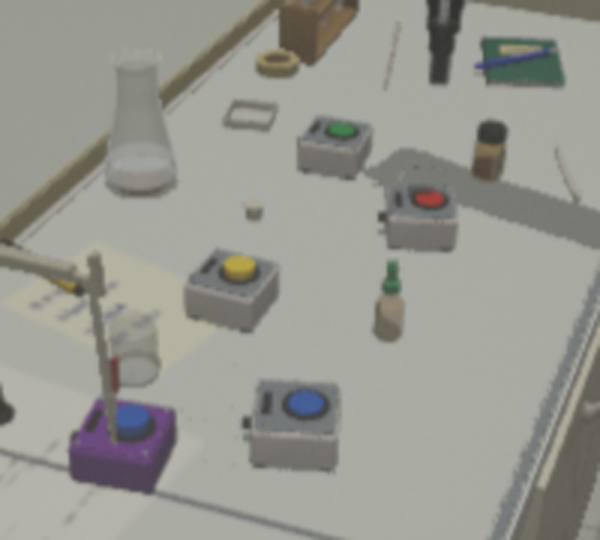

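The crop shows blue (306,405), green (341,130) and red (430,198) sitting flat, with yellow (240,268) still raised. The bystanders have not moved and the hand is clear.

```bash
python3 -c "
from cell import robot
print(robot.finish_job())"
```

```text
the job is handed in; nothing more can be done
None
```

I pressed the blue, green and red keys down to their stops in that order, with measured forces of at most about 7 N. The final picture shows yellow still up and the bystanders unmoved, and I handed the job in after about 15 s of robot time; no verdict came back.

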